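# Fit the bench pin into the bench mount and lock it

## Task

Take the bench pin (the wooden block with the V-shaped cut-out and the flat metal tang) out of the rack, where only its tang is free to grip, and put it down flat on the bench and let go, so that you can take it again by the wood. Then slide the tang fully home in the mount, with the wood against the mount's face, and only then turn the mount's lever all the way round to lock it. Leave the other attachment in its place in the rack.

Things in the scene. Friction and masses are not known exactly. Their poses are not given: they have to be found in the camera images.
- pin: Bench pin, about 0.24 kg (varies). Origin: bottom of the wood, under the middle of the shoulder where the tang starts; z up, +x along the tang, away from the wood. Wood x -110 to 0, 56 mm wide, 40 high, with a V cut-out in its far end (x -110 to -75). Centre of mass near x = -24. Starts flat in either bay of the rack, origin 12 mm above the bench, tang out of the open front.
- pin_tang (a point): Middle of the plain, parallel-sided part of the pin's aluminium tang, where it can be gripped across (pin x 18, y 0, z 22 mm). The tang: x 0 to 70, 30 mm wide (y -15 to 15), 16 mm high (z 14 to 30); its -y side has a 9 mm deep cut at x 34 to 62.
- pin_wood (a point): Middle of the solid part of the pin's wood (pin x -50, y 0, z 25 mm), where it can be gripped across its 56 mm width once out of the rack. In the rack the bay walls stand 4 mm from the wood's sides and rise 4 mm above it, so only the tang can be gripped.
- block: The other attachment, in the other bay: wooden block 90 x 56 x 36 mm with a square end and a small round steel anvil on top, and a round bar 18 mm thick and 56 mm long instead of a flat tang. Origin and axes as for the pin. Must stay in its place.
- rack: Fixed wooden rack, 124 mm (x) by 168 mm (y), walls 56 mm high, floor 12 mm thick. Origin on the bench (base from x -52 to 72, y -84 to 84). Two bays, 64 mm wide, centred at y = +42 and -42, open at the top and to its -x side, where the tangs stick out.
- mount: Fixed grey bench mount: x 0 to 84, 104 mm wide, top at 45 mm. Origin: on the bench under the middle of the channel's mouth, in the front face; z up, +x runs level into the channel (34 mm wide, z 11 to 34, 76 deep, roofed, mouth flared). A pin lying flat on the bench has its tang at the right height. Fully home, wood against the face, the pin's frame coincides with the mount's.
- lock (a joint): The mount's lock lever about its upright axis, rad. 0 = open (arm along the mount's +x); grows clockwise from above to the stop at 1.57 = locked (arm along the mount's -y). Starts between 0 and 0.4. Stays where left; friction about 2 N at the post. Past 0.45 its cam blocks the channel; with the pin fully home the cam enters the tang's cut instead and locks it.
- lock_post (a point): Middle of the lever's upright black round grip post (16 mm thick, from z 62 to 105 mm above the bench; this point at 86 mm), 70 mm from the lever's axis.
- lock_axis (a point): Lever's axis of turning, at the height of the lever arm (57 mm); at x 54, y -30 mm in the mount's frame. The arm is a flat bar 16 mm wide, z 52 to 62.
Things that resemble listed ones, but are neither listed nor needed, are in the scene too. What is shaped like the pin but purple is not meant.

How it is judged (in metres and radians):
On the way, in this order (a step that is already met when the one before it is completed fails the run):
1. the pin lies flat on the bench, let go, not yet home in the mount (height (world z) of pin below 0.006 m and angle between pin's own z axis and vertical below 0.15 rad and contact force between the fingers and pin below 0.2 N and linear speed of pin below 0.03 m/s and distance between pin and mount above 0.015 m), for 0.1 s.
2. the pin is fully home in the mount while the lever is still open (x of pin in the frame of mount between -0.004 and 0.004 m and y of pin in the frame of mount between -0.005 and 0.005 m and z of pin in the frame of mount below 0.006 m and angle between the x axis of pin and the x axis of mount, either way round below 0.1 rad and value of joint lock below 0.6 rad), for 0.2 s.
At the end, for the whole second after the job is handed in: The pin's shoulder is within 4 mm of the mount's face, within 5 mm sideways, in line within 0.1 rad and lying flat (less than 6 mm up), the lever is turned beyond 1.35 of its 1.57 rad, and both are at rest (x of pin in the frame of mount between -0.004 and 0.004 m and y of pin in the frame of mount between -0.005 and 0.005 m and z of pin in the frame of mount below 0.006 m and angle between the x axis of pin and the x axis of mount, either way round below 0.1 rad and value of joint lock above 1.35 rad and linear speed of pin below 0.02 m/s and velocity of joint lock between -0.05 and 0.05 rad/s); the robot touches nothing.
It fails at once if the other attachment is moved from its place in the rack (more than 30 mm) (distance of block from where it was at the start of the episode above 0.03 m).
It also fails if it takes over 70 s, if anything falls off the work surface, if the arm or the gripper's body presses on something with over 40 N, if the wrist force passes 120 N, or if a joint passes its speed limit or range.

## Robot

A 6-joint arm with a two-finger parallel gripper is mounted at the origin on the work surface. World frame = base frame: x ahead of the robot, y to its left, z up, the work surface at z = 0. Lengths are in m, angles in degrees, forces in N, time in s.
With the tool pointing down it reaches from about 0.35 to 0.875 m from the base axis. Payload 4.2 kg.
Tool frame: the origin (TCP) lies on the front face of the gripper's body, between the roots of the fingers; the fingertips stand finger_overhang ahead of it and the grasp point (between the pads) lies 51 mm ahead of it (finger_overhang is the distance from the TCP to the fingertips, in m); z points along the fingers, y is the line along which they close (so a half turn about z gives the same grasp; the last joint's range is limited). The gripper opens to 87 mm and grips with 3 to 60 N. Pads are 19 mm wide; open, the fingers measure 117 mm over their backs; the gripper's body (75 mm by 190 mm) begins 51 mm behind the grasp point.
Start: joints at [-50.329, 22.042, 0.453, 0, -68.411, -14.817], TCP at [0.263, -0.567, 0.292] pointing down, gripper open.
Joint ranges: [-179.83, 179.83], [-69.29, 118.12], [-61.27, 80.66], [-181.25, 117.63], [-171.15, -9.14], [-177.46, 177.46]. Speed limits (degrees/s): [159.86, 159.86, 180, 180, 180, 180].

## Interface

Orientations are given as a 3x3 rotation matrix whose columns are the frame's x, y, z axes.
In Python, from station import sense, capture, camera_model, finish_job, finger_overhang gives the robot as it stands. The module is installed in compiled form; this text tells all that it offers.
- The arm moves only by the tool jog_arm, never from a script. Its argument "rows" is a list that holds one entry, the list of rows, each a list of 4 numbers: the shift along the tool's x, y, z in m, then the turn about the tool's z in rad. A call has 1 to 20 rows; each row shifts and turns the commanded pose from where the row before left it, along the tool's axes as they then stand; what a row does not reach is not made up. A row lasts 1/8 s, in which the tool goes at most 62.5 mm and 10.7 degrees, less where a joint would pass 70% of its speed; a pose out of reach is approached as far as the arm can. A call is refused whole if a number of a shift passes 0.0625 or a number of a turn 0.188, either way. A call with a gripper value outside its range is refused whole. "claw" is the opening, from 0 (shut) to 1 (fully open), set as the call begins (left out, the last holds). The fingers move at their own pace and stop on an object; the grip force is fixed at half the most. Time passes only in rows, so rows that do not move let the fingers close. It gives the time, the measured TCP pose, the force, the opening and the grip force at its end, in the units of the state.
- sense(): the state, without advancing time (a new reading comes with each control period).
- capture(name): name is "scene" or "top" or "wrist"; returns the picture (384x512x3 uint8, red, green, blue); there is no depth.
- camera_model(name): a dict with "fovy" (degrees; the focal length in pixels is half the picture's height over the tangent of half this angle, whatever the lens; pixels are square), "cx", "cy" (the principal point, pixels), "eye" and "rotation" of the camera in the world. Camera axes: x right, y down, z forward; pixel columns grow to the right and rows downward; lengths in m; the calibration is good to about 2 mm. A picture is of the moment at which its call begins: read the wrist's pose just before it. camera_model takes no time and is no camera call; for the wrist camera it gives the pose at the moment of the call.
- finish_job(): hands the job in; it is judged then, once.
The state is a dict: "time_s": time; "joints": joint angles; "joint_velocities": joint speeds; "effort": joint torques, N m; "tcp_pos": TCP position; "ee_rot": TCP orientation; "wrist_force": force on the tool from outside, world axes, zero at the start; "moment": the same for the moment, N m; "gripper_width": opening from 0.0 (shut) to 1.0 (fully open); "gripper_force": force on a finger pad.
Only numpy, scipy, OpenCV 4.12 (cv2) and the standard library are available. Lean on these libraries where they do the work, as an engineer would, in place of code of your own. Each camera call takes 0.05 s, during which the arm holds its last target. There are 200 camera calls.

## Working session

There is one attempt and no reset: what is moved stays moved. The work goes in short steps, Python scripts to look and compute and a tool call to move; the robot and the scene stay as the last step left them, time stands still between calls to the robot, and variables do not carry over. Pictures are saved under pics/ and viewed, at most 11 in all, crops included, and the job is handed in when it is done.

Besides the shell and the picture viewer there is one more tool, called after "Request:" by a JSON object that holds its "method" and its "body", one argument or row to a line. jog_arm: Moves the arm, as the interface text tells. Its arguments: {"type":"object","properties":{"rows":{"type":"array"},"claw":{"type":"number"}},"required":["rows"]}

```bash
mkdir -p pics; cat > h.py <<'E'
import numpy as np, cv2
from station import sense,capture,camera_model,finish_job,finger_overhang
def ray(cm,u,v,shape=(384,512)):
    f=shape[0]/2/np.tan(np.radians(cm["fovy"])/2)
    d=np.array(cm["rotation"])@np.array([(u-cm["cx"])/f,(v-cm["cy"])/f,1]); return np.array(cm["eye"]),d
def onz(cm,u,v,z):
    e,d=ray(cm,u,v); return e+d*(z-e[2])/d[2]
def proj(cm,p):
    f=192/np.tan(np.radians(cm["fovy"])/2)
    c=np.array(cm["rotation"]).T@(np.array(p)-np.array(cm["eye"])); return f*c[:2]/c[2]+[cm["cx"],cm["cy"]]
def snap(n,fn):
    cm=camera_model(n); im=capture(n); cv2.imwrite(fn,im[:,:,::-1]); return im,cm
E
python3 - <<'E'
from h import *
for n in("scene","top"):
    im,cm=snap(n,f"pics/{n}0.png"); print(n,cm)
a=cv2.imread("pics/top0.png");cv2.imwrite("pics/top0b.png",cv2.resize(a,(800,600),interpolation=cv2.INTER_CUBIC))
print(sense(),finger_overhang)
E
```

```text
scene {'fovy': 57.10754193704336, 'cx': 255.94044578201286, 'cy': 184.67510936577708, 'eye': array([ 0.85538921, -0.56602535,  0.60210495]), 'rotation': array([[ 0.8160045 ,  0.3369839 , -0.46965787],
       [ 0.57804201, -0.47285806,  0.66503586],
       [ 0.00202487, -0.81415423, -0.58064515]])}
top {'fovy': 56.88162606746533, 'cx': 253.89954302919998, 'cy': 196.18224574641286, 'eye': array([0.40017463, 0.04702798, 0.91270927]), 'rotation': array([[-0.00623144, -0.99900197,  0.04422925],
       [-0.99994782,  0.00586708, -0.00836284],
       [ 0.008095  , -0.04427905, -0.9989864 ]])}
{'time_s': 0.1, 'joints': array([-5.03299247e+01,  2.20859308e+01,  3.89564538e-01, -2.71182680e-02,
       -6.84125208e+01, -1.48154230e+01]), 'joint_velocities': array([-4.30978587e-02, -5.88938960e-02,  2.61373054e-01,  2.59586777e-01,
       -2.69121715e-05, -6.54937666e-03]), 'effort': array([ 8.32378305e-05, -3.91689956e+01,  1.87934446e+01,  4.23194110e+00,
        1.34137194e-02, -6.91454693e-05]), 'tcp_pos': array([ 0.26254816, -0.56674047,  0.29128204]), 'ee_rot': array([[-9.07450295e-01, -4.20158538e-01, -8.74386490e-04],
       [-4.20159444e-01,  9.07448622e-01,  1.74374654e-03],
       [ 6.08108164e-05,  1.94974506e-03, -9.99998097e-01]]), 'wrist_force': array([-0.29632089, -0.20476945,  0.29254066]), 'moment': array([ 0.01068688, -0.01324389,  0.04018688]), 'gripper_force': 0.0, 'gripper_width': 1.0003686457411254} 0.0697
```

View pics/top0b.png

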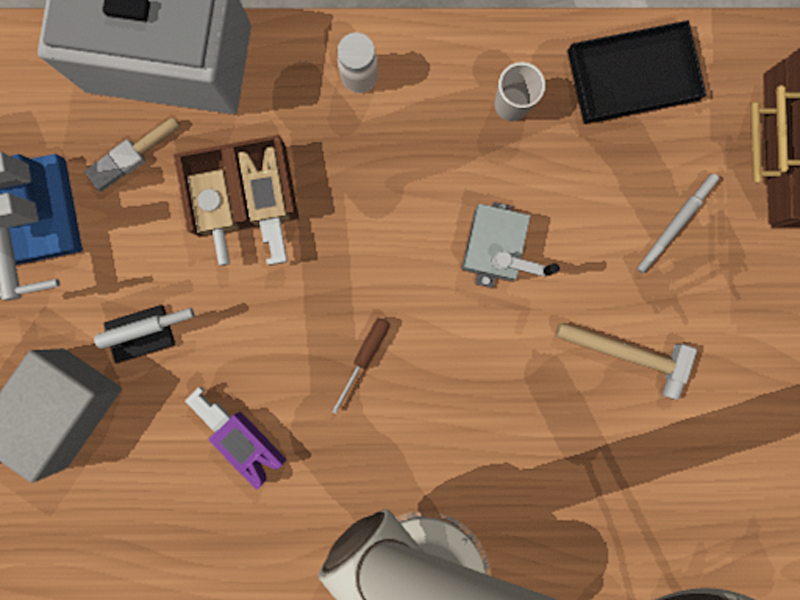

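View pics/scene0.png

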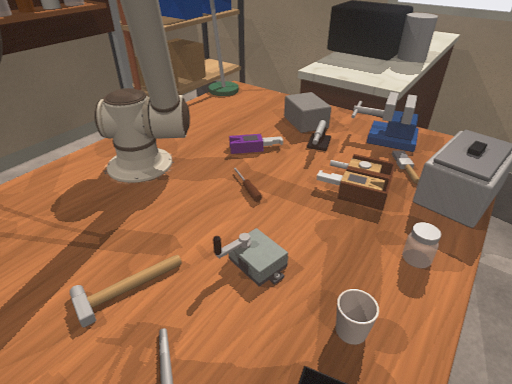

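The top view (800-wide) shows the rack at (237,187). Three things could be the pin:
- The right-bay item at (265,205) has a V end up at (258,160) and a notched flat tang at (272,240). It is natural wood, so it fits the pin.
- The left-bay item at (210,200) has a round anvil, so it is the block.
- The item at (235,440) is purple, so it is not meant.

The mount is at (497,243), with its mouth on the left, the lever axis at (502,260) and the post at (550,269). I'll confirm the pin in an enlarged crop and measure.

```bash
python3 - <<'E'
from h import *
im=cv2.imread("pics/top0.png"); cm=camera_model("top")
a=cv2.resize(im[80:180,105:205],(400,400),interpolation=cv2.INTER_CUBIC)
b=cv2.resize(im[110:210,275:375],(400,400),interpolation=cv2.INTER_CUBIC)
cv2.imwrite("pics/crop1.png",np.hstack([a,b]))
hsv=cv2.cvtColor(im,cv2.COLOR_BGR2HSV)
m=((hsv[...,1]<40)&(hsv[...,2]>170)).astype(np.uint8)
c,_=cv2.findContours(m,0,1)
for k in c:
    if cv2.contourArea(k)>30:
        r=cv2.minAreaRect(k); x=np.array(cv2.boxPoints(r)); print("white",r, [onz(cm,*p,.042)[:2].round(3).tolist() for p in x])
m=((hsv[...,1]<60)&(hsv[...,2]>90)).astype(np.uint8)[110:210,275:375]
c,_=cv2.findContours(cv2.morphologyEx(m,cv2.MORPH_OPEN,np.ones((7,7))),0,1)
for k in c:
    if cv2.contourArea(k)>200:
        r=cv2.minAreaRect(k); x=cv2.boxPoints(r)+[275,110]; print("mount",r,[onz(cm,*p,.045)[:2].round(3).tolist() for p in x])
for n,p,z in(("axis",(502,260),.062),("post",(550,269),.105)): print(n,onz(cm,p[0]/1.5625,p[1]/1.5625,z).round(3))
E
```

```text
white ((240.92193603515625, 378.2572021484375), (32.19895935058594, 14.586435317993164), 35.31121063232422) [[0.009, 0.115], [0.037, 0.095], [-0.007, 0.032], [-0.035, 0.052]]
white ((227.78271484375, 369.05743408203125), (26.464519500732422, 38.93388748168945), 54.63753890991211) [[0.022, 0.162], [0.075, 0.085], [0.023, 0.049], [-0.029, 0.125]]
white ((264.9000244140625, 339.3000183105469), (13.86362075805664, 9.391485214233398), 63.43495178222656) [[0.102, 0.033], [0.112, 0.013], [0.083, -0.002], [0.073, 0.018]]
white ((131.66314697265625, 261.7903747558594), (27.828447341918945, 12.238055229187012), 46.63658142089844) [[0.295, 0.372], [0.315, 0.351], [0.266, 0.304], [0.246, 0.325]]
white ((435.3945617675781, 237.96754455566406), (9.410748481750488, 33.81987762451172), 17.10272979736328) [[0.297, -0.381], [0.376, -0.408], [0.369, -0.43], [0.291, -0.403]]
white ((80.16719055175781, 212.06846618652344), (6.659125328063965, 41.47844696044922), 73.61045837402344) [[0.396, 0.515], [0.424, 0.419], [0.409, 0.414], [0.381, 0.51]]
white ((111.52388000488281, 202.58119201660156), (4.006761550
[... 1866 characters left out ...]
e ((333.0000305175781, 53.9999885559082), (28.284271240234375, 28.284271240234375), 45.0) [[0.795, -0.111], [0.846, -0.162], [0.794, -0.211], [0.743, -0.16]]
white ((227.00003051757812, 32.00000762939453), (21.21320343017578, 22.62741470336914), 45.0) [[0.85, 0.144], [0.891, 0.103], [0.853, 0.066], [0.812, 0.106]]
white ((81.0, 25.999996185302734), (110.80491638183594, 34.52378463745117), 9.462322235107422) [[0.848, 0.612], [0.935, 0.6], [0.888, 0.326], [0.8, 0.34]]
mount ((44.08234786987305, 44.1294059753418), (38.83054733276367, 42.51836013793945), 12.528807640075684) [[0.501, -0.063], [0.604, -0.087], [0.582, -0.181], [0.48, -0.156]]
axis [ 0.509 -0.123  0.062]
post [ 0.49  -0.185  0.105]
```

View pics/crop1.png

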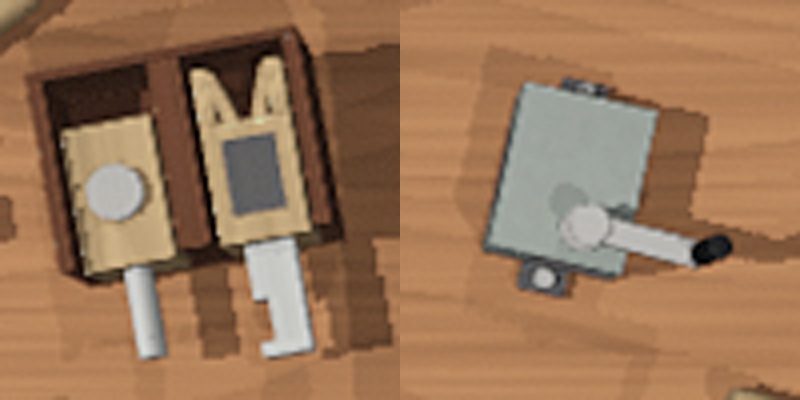

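The crop confirms it: the right-bay item is plain wood with a V end and a notched flat tang, at about (275,300) in the crop. The tang measures 68 x 30 mm, which fits. The gripping point is about (0.560, 0.239), with the tang pointing at 190°. I'm moving above it now.

Request:
{"method": "jog_arm", "body": {
  "rows": [
    [[0,0,0,0.128],[0,0,0,0.127],[-0.031,0.0529,0.0065,0],[-0.031,0.0529,0.0065,0],[-0.031,0.0529,0.0065,0],[-0.031,0.0529,0.0065,0],[-0.031,0.0529,0.0065,0],[-0.031,0.0529,0.0065,0],[-0.031,0.0529,0.0065,0],[-0.031,0.0529,0.0065,0],[-0.031,0.0529,0.0065,0],[-0.031,0.0529,0.0065,0],[-0.031,0.0529,0.0065,0],[-0.031,0.0529,0.0065,0],[-0.031,0.0529,0.0065,0],[-0.031,0.0529,0.0065,0],[0,0,0,0]]
  ],
  "claw": 0.6
}}

```text
time_s: 2.22
tcp_pos: [0.5587, 0.2425, 0.1993]
ee_rot: [[-0.983, -0.182, -0.001], [-0.182, 0.983, -0.001], [0.001, -0.001, -1.0]]
wrist_force: [-0.2, -0.1, 0.4]
gripper_width: 0.6
gripper_force: 0.0
```

```bash
python3 - <<'E'
from h import *
s=sense(); print(s["tcp_pos"],s["ee_rot"].round(4).tolist(),s["joints"].round(1))
im,cm=snap("wrist","pics/w1.png"); print(cm)
t=camera_model("top")
P=[onz(t,275+(X-400)/4,110+Y/4,.045)[:2] for X,Y in((523,83),(658,110),(622,277),(485,250))]
print(np.round(P,4).tolist())
E
```

```text
[0.55868164 0.2424799  0.19929854] [[-0.9834, -0.1816, -0.0011], [-0.1816, 0.9834, -0.0008], [0.0012, -0.0006, -1.0]] [  38.7   25.    -9.1   -0.   -56.  -118.2]
{'fovy': 70.22215583336143, 'cx': 259.9462024244875, 'cy': 196.1196781119835, 'eye': array([0.47874295, 0.22717224, 0.29196039]), 'rotation': array([[-1.81364719e-01,  9.40612233e-01,  2.86976419e-01],
       [ 9.83415704e-01,  1.73284756e-01,  5.35345415e-02],
       [ 6.26605832e-04,  2.91926394e-01, -9.56440582e-01]])}
[[0.5998, -0.0895], [0.5826, -0.1729], [0.4792, -0.1489], [0.4963, -0.0648]]
```

View pics/w1.png

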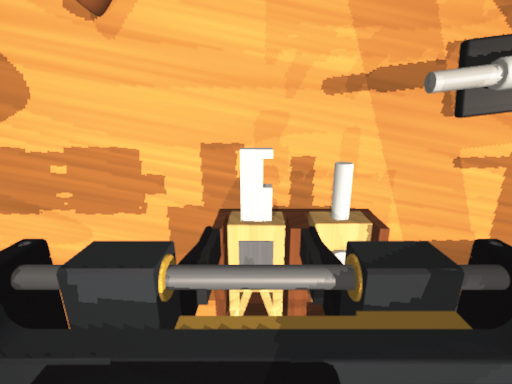

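The wrist view shows the pin tang with its tip at row 150 (cols 240–273), the shoulder at row 220 (cols 240–272), and the notch facing right. The block's bar is at (342,190).

```bash
python3 - <<'E'
from h import *
im=cv2.imread("pics/w1.png"); cm=camera_model("wrist"); s=sense()
m=(im.min(2)>190).astype(np.uint8); m[:140]=0;m[225:]=0;m[:,:225]=0;m[:,300:]=0
r=cv2.minAreaRect(max(cv2.findContours(m,0,1)[0],key=cv2.contourArea)); print(r)
B=np.array([onz(cm,*p,.042) for p in cv2.boxPoints(r)]); print(B[:,:2].round(4).tolist())
B=B[np.argsort(B[:,0])]; tip=B[:2].mean(0); sh=B[2:].mean(0); d=(tip-sh)[:2]; print("len",np.hypot(*d),"ang",np.degrees(np.arctan2(d[1],d[0])))
g=tip-np.r_[d/np.hypot(*d)*.052,0]; g[2]=.085
print(g, "tool shift",s["ee_rot"].T@(g-s["tcp_pos"]))
E
```

```text
((256.0, 185.0), (72.0, 32.0), 90.0)
[[0.512, 0.2132], [0.5068, 0.2418], [0.576, 0.2554], [0.5816, 0.2244]]
len 0.07047555524255053 ang -169.88635942511385
[0.56059439 0.236636   0.085     ] tool shift [-0.00225966 -0.00416264  0.1146235 ]
```

Request:
{"method": "jog_arm", "body": {
  "rows": [
    [[-0.002,-0.004,0.03,0.006],[0,0,0.04,0],[0,0,0.03,0],[0,0,0.014,0],[0,0,0,0]]
  ]
}}

```text
time_s: 2.9
tcp_pos: [0.5605, 0.2345, 0.0869]
ee_rot: [[-0.985, -0.171, -0.001], [-0.171, 0.985, -0.001], [0.001, -0.001, -1.0]]
wrist_force: [0.5, -0.6, 0.8]
gripper_width: 0.6
gripper_force: 0.0
```

Request:
{"method": "jog_arm", "body": {
  "rows": [
    [[0,0,0,0],[0,0,0,0],[0,0,0,0],[0,0,0,0],[0,0,0,0]]
  ],
  "claw": 0
}}

```text
time_s: 3.52
tcp_pos: [0.5611, 0.2358, 0.0882]
ee_rot: [[-0.985, -0.172, 0.001], [-0.172, 0.985, 0.001], [-0.002, 0.001, -1.0]]
wrist_force: [-2.5, 1.4, 5.8]
gripper_width: 0.344
gripper_force: 29.6
```

Request:
{"method": "jog_arm", "body": {
  "rows": [
    [[0,0,-0.008,0],[0,0,-0.012,0],[0,0,-0.015,0],[0,0,-0.02,0],[0,0,-0.02,0],[0,0,-0.01,0],[0,0,0,0]]
  ]
}}

```text
time_s: 4.4
tcp_pos: [0.5609, 0.2354, 0.1732]
ee_rot: [[-0.985, -0.172, 0.001], [-0.172, 0.985, 0.001], [-0.002, 0.001, -1.0]]
wrist_force: [0.3, 0.3, -2.8]
gripper_width: 0.346
gripper_force: 29.6
```

```bash
python3 - <<'E'
from h import *
s=sense(); print(s["tcp_pos"],s["gripper_force"],s["wrist_force"],s["moment"])
a,_=snap("wrist","pics/w2.png"); b,_=snap("scene","pics/s2.png")
b=b[120:230,280:420]; b=cv2.resize(b,(480,377))
cv2.imwrite("pics/c2.png",np.hstack([cv2.resize(a,(320,377))[:,:,::-1],b[:,:,::-1]]))
# mount frame from top corners
P=np.array([[0.5998,-0.0895],[0.5826,-0.1729],[0.4792,-0.1489],[0.4963,-0.0648]])
print("front",np.hypot(*(P[0]-P[3])),"depth",np.hypot(*(P[1]-P[0])),np.hypot(*(P[2]-P[3])))
fx=(P[1]+P[2]-P[0]-P[3]);fy=P[0]+P[3-0]*0-P[3]+P[1]-P[2]
print("ang x",np.degrees(np.arctan2(fx[1],fx[0])),"ang y",np.degrees(np.arctan2(fy[1],fy[0])),"mouth",(P[0]+P[3])/2,"centre",P.mean(0))
E
```

```text
[0.56094798 0.23544924 0.17322291] 29.59177566692233 [ 0.32340868  0.25475948 -2.77424861] [-0.03479775  0.16042306  0.0081943 ]
front 0.10640648476479239 depth 0.08515515251586366 0.0858208599350997
ang x -101.57281560070595 ang y -13.245150376062858 mouth [ 0.54805 -0.07715] centre [ 0.539475 -0.119025]
```

View pics/c2.png

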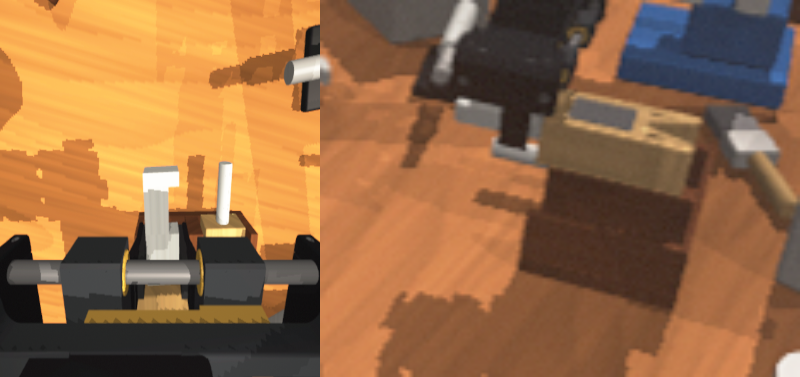

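The pin is held clear of the rack with a slight droop. I'm carrying it in front of the mount's mouth, turning it there, then lowering it.

Request:
{"method": "jog_arm", "body": {
  "rows": [
    [[0.009,-0.0574,0,0],[0.009,-0.0574,0,0],[0.009,-0.0574,0,0],[0.009,-0.0574,0,0],[0,0,0,-0.1686],[0,0,0,-0.1686],[0,0,0,-0.1686],[0,0,0,-0.1686],[0,0,0,-0.1686],[0,0,0,-0.1686],[0,0,0,-0.1686],[0,0,0.03,0],[0,0,0.03,0],[0,0,0.02,0],[0,0,0,0],[0,0,0,0]]
  ]
}}

```text
time_s: 6.5
tcp_pos: [0.5653, 0.003, 0.0926]
ee_rot: [[-0.216, -0.976, 0.001], [-0.976, 0.216, -0.0], [-0.0, -0.001, -1.0]]
wrist_force: [1.3, 0.2, -3.2]
gripper_width: 0.34
gripper_force: 30.0
```

Request:
{"method": "jog_arm", "body": {
  "rows": [
    [[0,0,0.006,0],[0,0,0.005,0],[0,0,0.002,0],[0,0,0,0],[0,0,0,0]]
  ]
}}

```text
time_s: 7.12
tcp_pos: [0.5649, 0.003, 0.0794]
ee_rot: [[-0.216, -0.976, 0.0], [-0.976, 0.216, 0.0], [-0.0, -0.0, -1.0]]
wrist_force: [0.4, 0.0, -3.0]
gripper_width: 0.339
gripper_force: 30.0
```

Request:
{"method": "jog_arm", "body": {
  "rows": [
    [[0,0,0.002,0],[0,0,0.002,0],[0,0,0,0]]
  ]
}}

```text
time_s: 7.5
tcp_pos: [0.5651, 0.0029, 0.0762]
ee_rot: [[-0.216, -0.976, 0.001], [-0.976, 0.216, -0.0], [-0.0, -0.001, -1.0]]
wrist_force: [-2.9, -1.4, 4.6]
gripper_width: 0.339
gripper_force: 30.0
```

```bash
python3 - <<'E'
from h import *
s=sense(); print(s["tcp_pos"],s["wrist_force"],s["moment"])
b,_=snap("scene","pics/s3.png"); b=cv2.resize(b[120:300,200:420],(792,648))[:600]
cv2.imwrite("pics/c3.png",b[:,:,::-1])
E
```

```text
[0.56508913 0.00285771 0.07620793] [-2.85230159 -1.40318416  4.55537568] [-0.09055996  0.58192779  0.03719723]
```

View pics/c3.png

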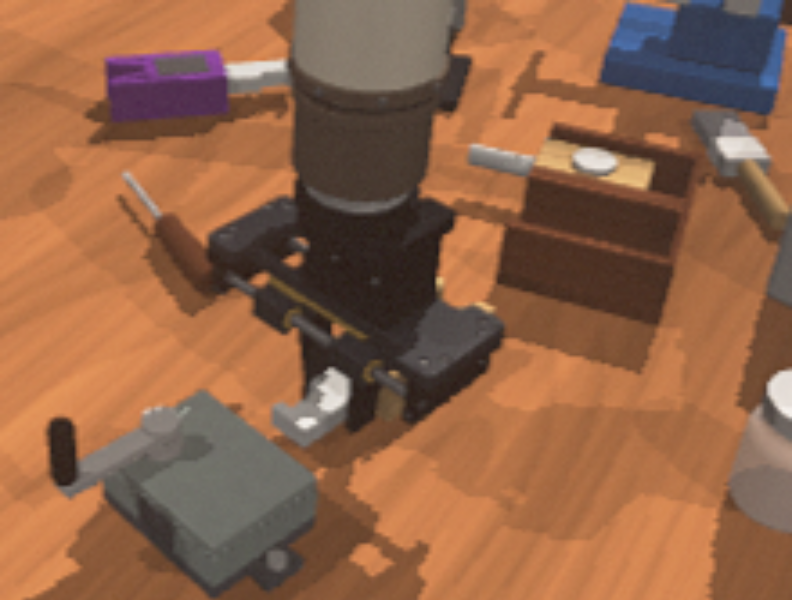

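The pin touches the bench, with the tang pointing at the mount's mouth and clear of it. Releasing and rising.

Request:
{"method": "jog_arm", "body": {
  "rows": [
    [[0,0,0,0],[0,0,0,0],[0,0,0,0],[0,0,0,0],[0,0,-0.02,0],[0,0,-0.05,0],[-0.03,0,-0.05,0],[-0.05,0,-0.03,0],[0,0,0,0],[0,0,0,0]]
  ],
  "claw": 0.65
}}

```text
time_s: 8.8
tcp_pos: [0.5812, 0.0809, 0.2243]
ee_rot: [[-0.216, -0.976, -0.002], [-0.976, 0.216, -0.0], [0.001, 0.002, -1.0]]
wrist_force: [-0.8, -0.2, -0.3]
gripper_width: 0.649
gripper_force: 0.0
```

```bash
python3 - <<'E'
from h import *
s=sense(); print(s["tcp_pos"],s["ee_rot"].round(4).tolist())
b,cm=snap("wrist","pics/w4.png"); snap("top","pics/t4.png"); print(cm)
cv2.imwrite("pics/c4.png",cv2.resize(b,(800,600),interpolation=cv2.INTER_CUBIC)[:,:,::-1])
E
```

```text
[0.58123193 0.08090913 0.22433794] [[-0.216, -0.9764, -0.002], [-0.9764, 0.216, -0.0003], [0.0007, 0.0019, -1.0]]
{'fovy': 70.22215583336143, 'cx': 259.9462024244875, 'cy': 196.1196781119835, 'eye': array([0.56351871, 0.00120878, 0.31696466]), 'rotation': array([[-0.97634059,  0.20752673,  0.06075942],
       [ 0.21621775,  0.93303271,  0.28757581],
       [ 0.00298914,  0.2939092 , -0.95582867]])}
```

View pics/c4.png

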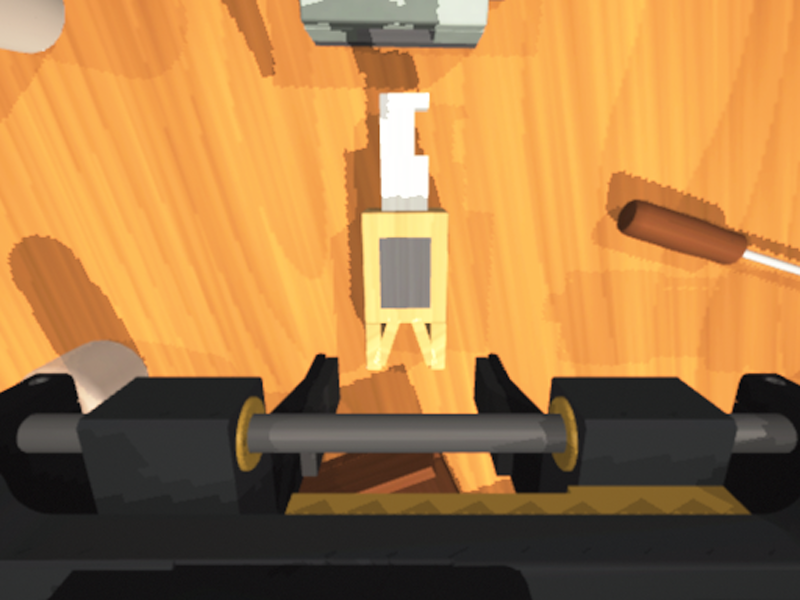

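The wrist view (800-wide) shows the pin flat with its tang tip at (380–429, 94), the wood front at row 212 (cols 362–447), and the mount's front face at rows 27–45 (cols 302–487). Next I'll measure pin and mount in the same picture.

```bash
python3 - <<'E'
from h import *
cm=camera_model("wrist"); s=sense(); R=s["ee_rot"]; o=s["tcp_pos"]
k=1.5625
L=lambda u,v,z:(R.T@(onz(cm,u/k,v/k,z)-o))[:2]*1e3   # tool-frame mm
for n,u,v,z in(("tipL",380,94,.03),("tipR",429,94,.03),("wFL",362,212,.04),("wFR",447,212,.04),("wBL",367,365,.04),("wBR",444,365,.04),
 ("mTL",302,27,.045),("mTR",487,27,.045),("mBL",316,45,0),("mBR",475,45,0)): print(n,L(u,v,z).round(1))
b=cv2.imread("pics/w4.png"); h=cv2.cvtColor(b,cv2.COLOR_BGR2HSV)
for r in range(2,32,2):
    x=np.where(h[r,150:350,1]<90)[0]+150; x2=x if len(x) else [0]; print(r,x2[0],x2[-1],len(x),h[r,195:312:9,2].tolist())
# wood/tang mask, tang by white
m=(b.min(2)>200).astype(np.uint8); m[:55]=0;m[136:]=0;m[:,:235]=0;m[:,285:]=0
for r in range(62,126,6): x=np.where(m[r])[0]; print(r,x.min(),x.max(), L(x.min()*k,r*k,.03).round(1),L((x.max()+1)*k,r*k,.03).round(1))
# mount in top image
t=camera_model("top"); P=np.array([[0.5998,-0.0895],[0.5826,-0.1729],[0.4792,-0.1489],[0.4963,-0.0648]])
for p in P: print("top mount corner in tool",(R.T@(np.r_[p,.045]-o))[:2].round(4))
E
```

```text
tipL [128.8 -15.4]
tipR [128.8  14.5]
wFL [ 59.2 -27.5]
wFR [59.2 26.5]
wBL [-46.8 -27.2]
wBR [-46.9  27.3]
mTL [160.  -57.1]
mTR [160.1  45.4]
mBL [162.7 -58.2]
mBR [162.8  45.6]
2 192 312 121 [225, 161, 164, 163, 164, 164, 166, 220, 167, 166, 238, 238, 237]
4 192 312 121 [161, 161, 165, 163, 163, 165, 165, 164, 168, 167, 239, 237, 238]
6 192 311 120 [161, 162, 165, 164, 164, 165, 165, 165, 167, 168, 237, 236, 238]
8 193 311 119 [162, 162, 165, 164, 163, 165, 163, 165, 167, 167, 237, 236, 238]
10 193 311 119 [162, 163, 164, 165, 164, 165, 162, 165, 168, 168, 236, 236, 236]
12 193 311 119 [141, 147, 149, 154, 156, 160, 158, 162, 167, 165, 236, 239, 237]
14 194 311 118 [90, 129, 97, 101, 106, 111, 113, 119, 126, 127, 230, 233, 233]
16 195 310 116 [157, 154, 71, 72, 72, 71, 159, 115, 76, 76, 175, 182, 185]
18 195 309 115 [202, 173, 90, 89, 70, 96, 140, 142, 85, 87, 162, 156, 159]
20 197 308 112 [226, 153, 156, 72, 68, 114, 114, 115, 111, 68, 164, 170, 167]
22 198 307 110 [235, 155, 155, 72, 67, 111, 111, 111, 111, 65, 153, 156, 154]
24 200 306 107 [234, 157, 155, 71, 68, 116, 113, 114, 113, 67, 156, 155, 153]
26 201 305 105 [235, 122, 122, 69, 59, 108, 108, 110, 112, 112, 157, 153, 153]
28 202 304 103 [235, 98, 89, 77, 42, 78, 87, 87, 87, 88, 88, 89, 99]
30 0 0 0 [235, 244, 243, 216, 127, 201, 202, 172, 185, 164, 150, 147, 134]
62 244 274 [127.2 -14.6] [127.2  14.9]
68 244 273 [122.  -14.7] [122.   14.1]
74 244 264 [116.7 -14.8] [116.7   5.4]
80 243 264 [111.3 -15.9] [111.3   5.5]
86 243 264 [105.9 -16. ] [105.9   5.5]
92 244 264 [100.4 -15.1] [100.4   5.5]
98 244 264 [ 94.9 -15.2] [94.9  5.6]
104 244 273 [ 89.3 -15.3] [89.3 14.5]
110 244 273 [ 83.6 -15.4] [83.6 14.6]
116 244 273 [ 77.8 -15.5] [77.8 14.7]
122 244 273 [ 72.  -15.6] [72.  14.8]
top mount corner in tool [ 0.1612 -0.0556]
top mount corner in tool [ 0.2463 -0.0569]
top mount corner in tool [0.2453 0.0493]
top mount corner in tool [0.1595 0.0508]
```

Request:
{"method": "jog_arm", "body": {
  "rows": [
    [[0.009,0,0,0],[0,0,0,0],[0,0,0.03,0],[0,0,0.05,0],[0,0,0.04,0],[0,0,0.026,0],[0,0,0,0]]
  ],
  "claw": 0.97
}}

```text
time_s: 9.78
tcp_pos: [0.5788, 0.0714, 0.077]
ee_rot: [[-0.217, -0.976, -0.005], [-0.976, 0.217, -0.002], [0.003, 0.005, -1.0]]
wrist_force: [0.7, 0.0, 0.8]
gripper_width: 0.97
gripper_force: 0.0
```

Request:
{"method": "jog_arm", "body": {
  "rows": [
    [[0,0,0,0],[0,0,0,0],[0,0,0,0],[0,0,0,0],[0,0,0,0]]
  ],
  "claw": 0
}}

```text
time_s: 10.4
tcp_pos: [0.5804, 0.0724, 0.0801]
ee_rot: [[-0.216, -0.976, 0.001], [-0.976, 0.216, 0.0], [-0.0, -0.001, -1.0]]
wrist_force: [-1.5, -0.5, 4.6]
gripper_width: 0.643
gripper_force: 30.0
```

Request:
{"method": "jog_arm", "body": {
  "rows": [
    [[0,-0.003,0,0],[0,-0.0027,0,0],[0.01,0,0,0],[0.01,0,0,0],[0.004,0,0,0],[0,0,0,0],[0,0,0,0]]
  ]
}}

```text
time_s: 11.28
tcp_pos: [0.5815, 0.0472, 0.0801]
ee_rot: [[-0.216, -0.976, 0.003], [-0.976, 0.216, 0.0], [-0.001, -0.002, -1.0]]
wrist_force: [1.1, 2.0, 6.4]
gripper_width: 0.643
gripper_force: 30.0
```

```bash
python3 - <<'E'
from h import *
s=sense(); print(s["tcp_pos"],s["wrist_force"])
b,cm=snap("wrist","pics/w5.png")
cv2.imwrite("pics/c5.png",cv2.resize(b[0:200,150:370],(792,600)[:2],interpolation=cv2.INTER_CUBIC)[:,:,::-1])
E
```

```text
[0.58151389 0.04720162 0.08009271] [1.06896363 2.04430516 6.36659537]
```

View pics/c5.png

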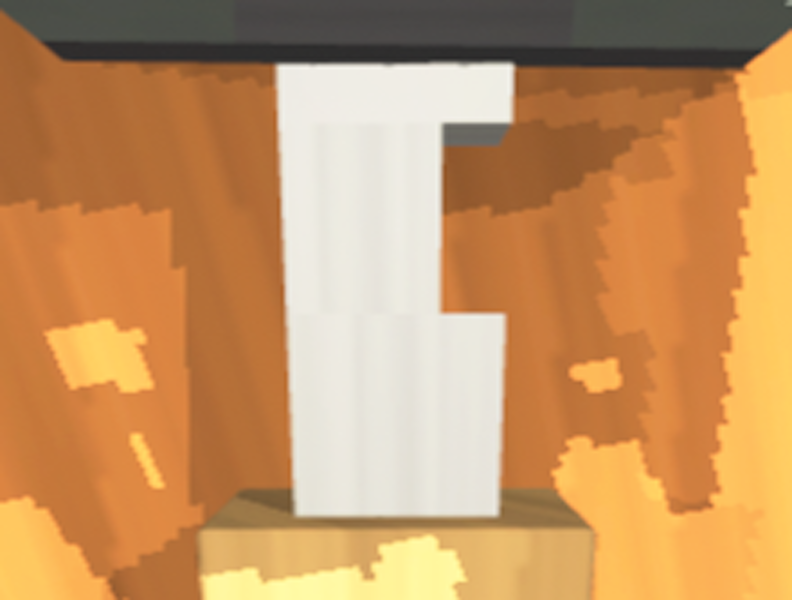

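The tang tip is just short of the mouth (crop cols 277–513, row 63). The mouth spans cols 235–572 and the mount's foot spans cols 65–745. I'll compute the offset and angle.

```bash
python3 - <<'E'
from h import *
cm=camera_model("wrist"); s=sense(); R=s["ee_rot"]; o=s["tcp_pos"]
L=lambda X,Y,z:(R.T@(onz(cm,150+X/3.6,Y/3,z)-o))[:2]*1e3
for n,X,Y,z in(("tipL",277,63,.03),("tipR",513,63,.03),("shL",295,516,.03),("shR",499,516,.03),("mBL",65,60,0),("mBR",745,68,0),("mouthL",235,42,.0105),("mouthR",572,46,.0105)): print(n,L(X,Y,z).round(1))
E
```

```text
tipL [121.4 -14.6]
tipR [121.4  15.3]
shL [ 51.2 -14.5]
shR [51.2 15.7]
mBL [130.2 -50.2]
mBR [128.9  54.1]
mouthL [130.  -22.5]
mouthR [129.3  25.7]
```

Request:
{"method": "jog_arm", "body": {
  "rows": [
    [[0,0,0,0.012],[0.005,0,0,0],[0.006,0,0,0],[0.006,0,0,0],[0.006,0,0,0],[0.006,0,0,0],[0.006,0,0,0],[0.006,0,0,0],[0.006,0,0,0],[0.006,0,0,0],[0,0,0,0]]
  ]
}}

```text
time_s: 12.7
tcp_pos: [0.5694, -0.0045, 0.0801]
ee_rot: [[-0.228, -0.974, 0.003], [-0.974, 0.228, 0.0], [-0.001, -0.003, -1.0]]
wrist_force: [0.8, 1.6, 6.0]
gripper_width: 0.642
gripper_force: 30.0
```

Request:
{"method": "jog_arm", "body": {
  "rows": [
    [[0.006,0,0,0],[0.006,0,0,0],[0.006,0,0,0],[0.004,0,0,0],[0.002,0,0,0],[0.001,0,0,0],[0,0,0,0]]
  ]
}}

```text
time_s: 13.58
tcp_pos: [0.5639, -0.0284, 0.0801]
ee_rot: [[-0.228, -0.974, 0.003], [-0.974, 0.228, 0.001], [-0.001, -0.003, -1.0]]
wrist_force: [1.1, 4.1, 5.8]
gripper_width: 0.642
gripper_force: 30.0
```

Request:
{"method": "jog_arm", "body": {
  "rows": [
    [[0.001,0,0,0],[0.001,0,0,0],[0,0,0,0]]
  ]
}}

```text
time_s: 13.95
tcp_pos: [0.5637, -0.029, 0.0802]
ee_rot: [[-0.229, -0.974, 0.004], [-0.974, 0.229, 0.002], [-0.003, -0.004, -1.0]]
wrist_force: [0.7, 9.9, 6.1]
gripper_width: 0.636
gripper_force: 30.0
```

Request:
{"method": "jog_arm", "body": {
  "rows": [
    [[0.0015,0,0,0],[0.001,0,0,0],[0,0,0,0]]
  ]
}}

```text
time_s: 14.32
tcp_pos: [0.5637, -0.0295, 0.0801]
ee_rot: [[-0.228, -0.974, 0.006], [-0.974, 0.229, 0.005], [-0.006, -0.005, -1.0]]
wrist_force: [0.3, 18.6, 6.1]
gripper_width: 0.644
gripper_force: 30.0
```

```bash
python3 - <<'E'
from h import *
s=sense(); print(s["tcp_pos"],s["wrist_force"],s["moment"])
b,cm=snap("wrist","pics/w6.png"); t,_=snap("top","pics/t6.png")
a=cv2.resize(b[0:200,150:370],(440,400),interpolation=cv2.INTER_CUBIC);c=cv2.resize(t[110:210,275:375],(360,400),interpolation=cv2.INTER_CUBIC)
cv2.imwrite("pics/c6.png",np.hstack([a,c])[:,:,::-1])
E
```

```text
[ 0.56368911 -0.02945377  0.08009699] [ 0.34260528 18.62633765  6.06927156] [ 5.46515096  0.27537436 -0.32720636]
```

View pics/c6.png

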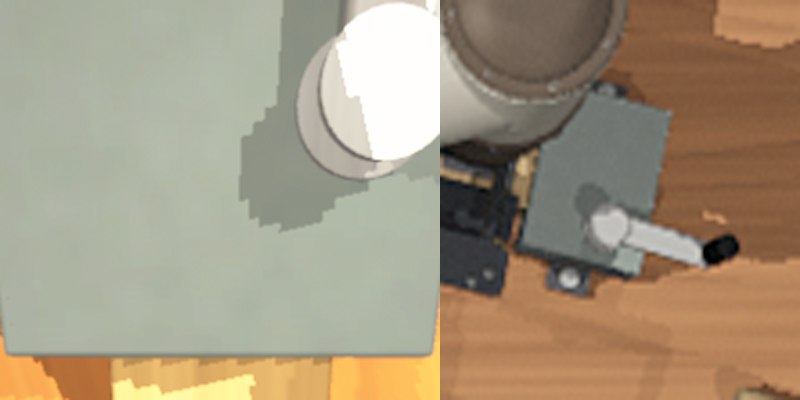

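The wood meets the mount's face (left half, row 355), at the expected travel. The force rose to 18 N, so the pin is home. The lever is still open, with the post at (720,248). Releasing and rising to measure the lever.

Request:
{"method": "jog_arm", "body": {
  "rows": [
    [[0,0,0,0],[0,0,0,0],[0,0,0,0],[0,0,0,0],[0,0,-0.03,0],[0,0,-0.05,0],[0,0,-0.05,0],[0.03,0,-0.04,0],[0.03,0,0,0],[0,0,0,0],[0,0,0,0]]
  ],
  "claw": 0.97
}}

```text
time_s: 15.8
tcp_pos: [0.5478, -0.0912, 0.2488]
ee_rot: [[-0.228, -0.974, -0.001], [-0.974, 0.228, 0.0], [0.0, 0.001, -1.0]]
wrist_force: [0.5, 0.1, -0.7]
gripper_width: 0.975
gripper_force: 0.0
```

```bash
python3 - <<'E'
from h import *
s=sense(); R=s["ee_rot"]; o=s["tcp_pos"]; print(o,R.round(3).tolist(),s["joints"].round(1))
b,cm=snap("wrist","pics/w7.png")
cv2.imwrite("pics/c7.png",cv2.resize(b,(800,600),interpolation=cv2.INTER_CUBIC)[:,:,::-1])
m=(b.max(2)<50).astype(np.uint8); m[250:]=0
for k in cv2.findContours(m,0,1)[0]:
    if cv2.contourArea(k)>60: print(cv2.minAreaRect(k),cv2.contourArea(k))
for n,p in(("origin",(.5515,-.0793,0)),("axis",(.51,-.125,.062)),("post105",(.494,-.193,.105))): print(n,proj(cm,p)*1.5625)
t=cv2.imread("pics/top0.png"); m=(t.max(2)<60).astype(np.uint8); m[:160]=0;m[185:]=0;m[:,:330]=0;m[:,370:]=0
tm=camera_model("top")
for k in cv2.findContours(m,0,1)[0]:
    if cv2.contourArea(k)>8: r=cv2.minAreaRect(k); print("top post",r,[onz(tm,*r[0],z)[:2] for z in(.086,.105)])
E
```

```text
[ 0.54780658 -0.09116707  0.24877714] [[-0.228, -0.974, -0.001], [-0.974, 0.228, 0.0], [0.0, 0.001, -1.0]] [  7.3  17.4 -13.1  -0.  -59.5 -20.5]
((451.5, 244.5), (9.0, 119.0), 90.0) 853.0
((66.49999237060547, 244.5), (122.99998474121094, 8.999998092651367), -0.0) 857.5
((341.0, 238.0), (22.0, 32.0), 90.0) 437.5
((179.0, 238.0), (22.0, 32.0), 90.0) 440.5
((292.5, 76.0), (22.0, 15.0), 90.0) 185.0
((25.5, 46.0), (92.0, 51.0), 90.0) 2734.0
origin [404.0641525  293.74319505]
axis [449.53490128 239.29152652]
post105 [462.09489783 113.93175323]
top post ((352.5000305175781, 171.99998474121094), (5.375871658325195, 9.803058624267578), 71.56504821777344) [array([ 0.492224  , -0.19165006]), array([ 0.49010846, -0.1861646 ])]
```

View pics/c7.png

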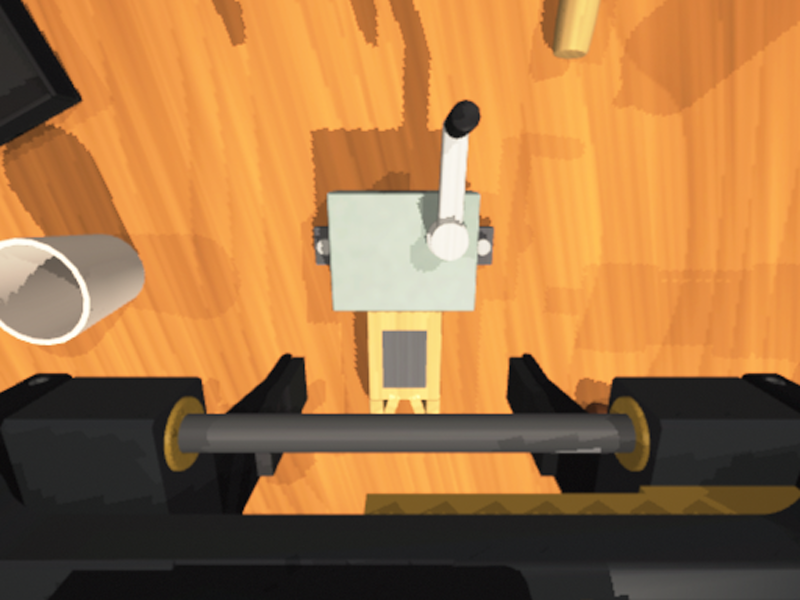

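The post is at (466,116) and the axis cap at (450,241), which is where I predicted it. The lever is at about 0.03 rad and the pin's wood lies flush on the face at row 311. Going to the post.

Request:
{"method": "jog_arm", "body": {
  "rows": [
    [[0.037,0.0102,0,0],[0.037,0.0102,0,0],[0.0375,0.0101,0,0],[0,0,0.04,0],[0,0,0.04,0],[0,0,0.028,0],[0,0,0,0],[0,0,0,0]]
  ],
  "claw": 0.5
}}

```text
time_s: 16.85
tcp_pos: [0.494, -0.1925, 0.1421]
ee_rot: [[-0.227, -0.974, 0.001], [-0.974, 0.227, -0.001], [0.0, -0.001, -1.0]]
wrist_force: [-0.3, -0.5, 0.2]
gripper_width: 0.498
gripper_force: 0.0
```

Request:
{"method": "jog_arm", "body": {
  "rows": [
    [[0,0,0,0],[0,0,0,0],[0,0,0,0],[0,0,0,0]]
  ],
  "claw": 0.25
}}

```text
time_s: 17.35
tcp_pos: [0.493, -0.1928, 0.1415]
ee_rot: [[-0.228, -0.974, 0.0], [-0.974, 0.228, -0.0], [-0.0, -0.0, -1.0]]
wrist_force: [0.1, -0.1, 0.2]
gripper_width: 0.256
gripper_force: 0.0
```

Request:
{"method": "jog_arm", "body": {
  "rows": [
    [[-0.00035,0.007,0,0.1],[-0.00035,0.007,0,0.1],[-0.00035,0.007,0,0.1],[-0.00035,0.007,0,0.1],[-0.00035,0.007,0,0.1],[-0.00035,0.007,0,0.1],[-0.00035,0.007,0,0.1],[-0.00035,0.007,0,0.1]]
  ]
}}

```text
time_s: 18.35
tcp_pos: [0.45, -0.1607, 0.1418]
ee_rot: [[-0.859, -0.513, 0.004], [-0.513, 0.859, -0.001], [-0.003, -0.002, -1.0]]
wrist_force: [2.2, -0.8, -0.6]
gripper_width: 0.255
gripper_force: 1.0
```

Request:
{"method": "jog_arm", "body": {
  "rows": [
    [[-0.00035,0.007,0,0.1],[-0.00035,0.007,0,0.1],[-0.00035,0.007,0,0.1],[-0.00035,0.007,0,0.1],[-0.00035,0.007,0,0.1],[-0.00035,0.007,0,0.1],[-0.0003,0.005,0,0.07],[0,0,0,0]]
  ]
}}

```text
time_s: 19.35
tcp_pos: [0.4396, -0.1152, 0.1414]
ee_rot: [[-0.992, 0.127, 0.0], [0.127, 0.992, 0.0], [-0.0, 0.0, -1.0]]
wrist_force: [-0.3, -0.2, -0.6]
gripper_width: 0.25
gripper_force: 0.0
```

Request:
{"method": "jog_arm", "body": {
  "rows": [
    [[0,0.004,0,0.06],[0,0.004,0,0.04],[0,0,0,0]]
  ]
}}

```text
time_s: 19.73
tcp_pos: [0.4406, -0.1076, 0.1412]
ee_rot: [[-0.974, 0.226, -0.0], [0.226, 0.974, 0.0], [0.0, 0.0, -1.0]]
wrist_force: [0.2, -0.2, 0.7]
gripper_width: 0.248
gripper_force: 0.0
```

Request:
{"method": "jog_arm", "body": {
  "rows": [
    [[0,0.002,0,0],[0,0.0015,0,0],[0,0,0,0]]
  ]
}}

```text
time_s: 20.1
tcp_pos: [0.4411, -0.1044, 0.1412]
ee_rot: [[-0.974, 0.227, -0.001], [0.227, 0.974, -0.001], [0.001, -0.001, -1.0]]
wrist_force: [-1.5, -3.9, 0.9]
gripper_width: 0.251
gripper_force: 2.2
```

Request:
{"method": "jog_arm", "body": {
  "rows": [
    [[0,0.002,0,0],[0,0.001,0,0],[0,0,0,0]]
  ]
}}

```text
time_s: 20.48
tcp_pos: [0.4412, -0.1037, 0.1411]
ee_rot: [[-0.974, 0.226, -0.004], [0.226, 0.974, -0.004], [0.003, -0.005, -1.0]]
wrist_force: [-0.7, -17.6, -0.1]
gripper_width: 0.248
gripper_force: 9.2
```

The lever is at its stop (17 N). Backing off, opening and rising.

Request:
{"method": "jog_arm", "body": {
  "rows": [
    [[0,-0.003,0,0],[0,-0.002,0,0],[0,0,0,0]]
  ]
}}

```text
time_s: 20.85
tcp_pos: [0.4415, -0.1057, 0.1413]
ee_rot: [[-0.974, 0.227, 0.001], [0.227, 0.974, 0.0], [-0.001, 0.001, -1.0]]
wrist_force: [-0.2, -0.3, 0.4]
gripper_width: 0.249
gripper_force: 0.0
```

Request:
{"method": "jog_arm", "body": {
  "rows": [
    [[0,0,0,0],[0,0,0,0],[0,0,-0.03,0],[0,0,-0.05,0],[0,0,-0.05,0],[-0.06,0,0,0],[-0.04,0,0,0],[0,0,0,0]]
  ],
  "claw": 0.5
}}

```text
time_s: 21.85
tcp_pos: [0.5404, -0.129, 0.2703]
ee_rot: [[-0.974, 0.228, -0.0], [0.228, 0.974, 0.0], [0.0, -0.0, -1.0]]
wrist_force: [-0.8, 0.3, -0.2]
gripper_width: 0.499
gripper_force: 0.0
```

```bash
python3 - <<'E'
from h import *
b,cm=snap("wrist","pics/w8.png"); t,_=snap("scene","pics/s8.png")
a=cv2.resize(b,(400,300));c=cv2.resize(t[190:290,200:330],(400,300),interpolation=cv2.INTER_CUBIC)
cv2.imwrite("pics/c8.png",np.hstack([a,c])[:,:,::-1])
for n,p in(("axis",(.51,-.125,.062)),("post locked",(.4418,-.109,.105)),("shoulder",(.5515,-.0793,.04))): print(n,proj(cm,p)*400/512)
E
```

```text
axis [201.28954824 125.38302927]
post locked [200.89568576  70.09517302]
shoulder [236.06245247 142.15534206]
```

View pics/c8.png

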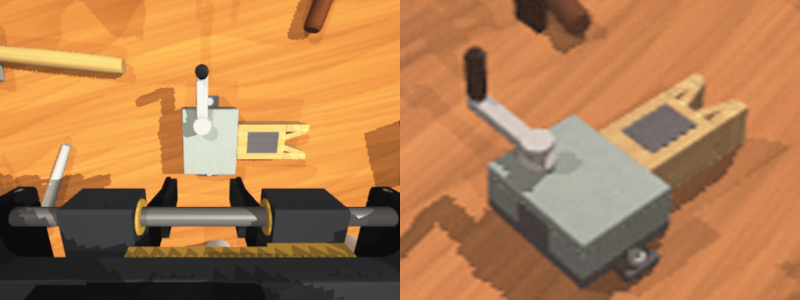

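The post is at (202,70), as predicted for locked. The wood is flush with the mount's face at column 237, and the gripper is clear. Handing in.

```bash
python3 -c "
from h import *
print(finish_job())"
```

```text
the job is handed in; nothing more can be done
None
```

The job is handed in: the bench pin is fully home in the mount with its wood against the face, the lever is at its locked stop, and the block was left untouched in its bay; the hand-in call returned no verdict.

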